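Stack a drip-filter coffee set on its coaster

TASK

Set up a filter coffee on the round coaster, building it from the bottom up, one piece at a time: stand the white cup in the middle of the round coaster, seat the metal brewer on the cup, lay the press flat inside the brewer, and finally put the lid on the brewer. Every piece must end level and fully seated, and let go; leave the jars, the spoon and the box of sachets where they are.

Things in the scene. Friction and masses are not known exactly. Their poses are not given: they have to be found in the camera images.
- round_coaster: Target: round light-wood disc, 100 mm across, 8 mm thick, fixed to the counter. Origin at the centre of its underside, z up.
- square_coaster: Not used: square light-wood tile, 96 mm by 96 mm, 8 mm thick, fixed to the counter. Origin at the centre of its underside, z up.
- cup: White ceramic cup without a handle, straight-sided: 64 mm outside diameter, 56 mm inside, 78 mm high, 6 mm floor, about 240 g, standing upright with its mouth up. Origin at the centre of its underside, z up along its axis.
- brewer: Steel drip brewer, upright, open top, 120 g, 54 mm high. From its foot: boss 47 mm across, 6 mm high, foot tapered to 39 mm (drops into the cup's mouth); flange 84 mm across, 3 mm thick (rests on the cup's rim); chamber 58 mm outside, 53 mm inside, from 9 mm (floor) to 54 mm (rim). Seated, its origin is 72 mm above the cup's. Origin: centre of its underside, z up.
- press: Coffee press, upright, 60 g, 69 mm high: steel disc 44 mm across, 5 mm thick, thin stem, wooden round grip 12 mm across from 45 to 69 mm up. On the brewer's floor, its origin is 9 mm above the brewer's and the grip stands out 24 mm above the brewer's rim. Origin: centre of the disc's underside, z up.
- lid: Steel lid, upright, 90 g: hollow cap 72 mm across, tapering to 60 mm, 42 mm high; wooden round knob 18 mm across on top, from 42 to 60 mm. Skirt 66 mm inside, 10 mm deep, goes over the brewer's chamber, the ledge above it rests on the brewer's rim; the press's grip fits in the hollow. Seated, its origin is 44 mm above the brewer's. Origin: centre of its lower edge, z up.
- tall_jar: Bystander: glass jar with a wooden cap, 76 mm across, 120 mm high, loose. Origin at the centre of its underside.
- short_jar: Bystander: glass jar with a wooden cap, 76 mm across, 90 mm high, loose. Origin at the centre of its underside.
- spoon: Bystander: steel spoon, 150 mm long, lying on the counter beyond the work, loose. Its length is its x axis, handle towards -x.
- sachet_box: Bystander: white open box of sachets, 130 mm (its x) by 170 mm (its y), about 65 mm high, fixed to the counter. Origin at the centre of its underside.

How it is judged:
By the outcome, as a careful person would: the job done as asked, in the order asked, and still so for the second after the job is handed in, with the robot touching nothing.
It also fails if it takes over 106 s, if anything falls off the work surface, if the arm or the gripper's body presses on something with over 40 N, if the wrist force passes 120 N, or if a joint passes its speed limit or range.

ROBOT

A 7-joint arm with a two-finger parallel gripper is mounted at the origin on the work surface. World frame = base frame: x ahead of the robot, y to its left, z up, the work surface at z = 0. Lengths are in m, angles in rad, forces in N, time in s.
With the tool pointing down it reaches from about 0.35 to 0.9 m from the base axis. Payload 8.1 kg.
Tool frame: the origin (TCP) lies on the centre line of the jaws, within the pads' length; the fingertips stand 19 mm ahead of it and the grasp point (between the pads) is the TCP; z points along the fingers, y is the direction in which the jaws open and shut (so a half turn about z gives the same grasp; the last joint's range is limited). The gripper opens to 92 mm and grips with 3 to 60 N. Pads are 19 mm wide; open, the fingers measure 130 mm over their backs; the gripper's body (75 mm by 190 mm) begins 47 mm behind the grasp point.
Start: joints at [1.109, 0.434, 0.025, 1.573, -0.012, 1.134, -0.075], TCP at [0.219, -0.585, 0.214] pointing down, gripper open.
Joint ranges: [-2.62, 2.62], [-0.44, 2.09], [-1.27, 1.32], [0.08, 2.57], [-1.32, 4.46], [0.12, 2], [-2.74, 2.74]. Speed limits (rad/s): [2.22, 2.22, 3.01, 3.01, 3.14, 3.14, 3.14].

INTERFACE

Orientations are given as a rotation vector (axis times angle).
In Python, from cell import monitor, imaging, workorder, outline_of gives the robot as it stands.
- The arm moves only by the tool move_arm, never from a script. Its argument "series" is a list of rows, each a list of 6 numbers: the shift along the world's x, y, z in cm, then the turn, a rotation vector about the world's x, y, z in degrees. A call has 1 to 8 rows; each row shifts and turns the commanded pose from where the row before left it; what a row does not reach is not made up. A row lasts 1/10 s, in which the tool goes at most 50 mm and 8.59 degrees, less where a joint would pass 70% of its speed; a pose out of reach is approached as far as the arm can. A call with a gripper value outside its range is refused whole. "grip" is the opening, from 0 (shut) to 1 (fully open), set as the call begins (left out, the last holds). The fingers move at their own pace and stop on an object; "force" is the grip in N (left out, the last holds). Time passes only in rows, so rows that do not move let the fingers close. It gives the time, the measured TCP pose, the force and the opening at its end, in the units of the state.
- monitor.observe(): the state, without advancing time (a new reading comes with each control period).
- imaging.get_image(name): name is "side" or "top" or "wrist"; returns a dict with "color" (480x640x3 uint8, red, green, blue), "fx", "fy", "cx", "cy" (pixels), "dist_coeffs" ([k1, k2, p1, p2, k3] as OpenCV has them; the pictures are not rectified), "rvec" (rotation vector, rad) and "tvec" (3), from world to camera coordinates, as OpenCV has them; the wrist camera has in their place "mount" (4x4, takes a point from camera to tool coordinates, whose origin is the TCP and whose axes are the flange's). Camera axes: x right, y down, z forward; pixel columns grow to the right and rows downward; lengths in m; the calibration is good to about 2 mm. A picture is of the moment at which its call begins: read the wrist's pose just before it. There is no depth.
- workorder.sign_off(): hands the job in, once; it reports no verdict.
Trained networks look in the newest picture that a camera, given by its name, has taken for a name from the list of things; names that differ only in an ending like _2 or _b are one class to them, and where a whole thing is asked for, a point or a joint stands for the part that bears it (a point fixed in the world has none). Each returns a list of dicts, best first, with "p" (0 to 1); they miss things now and then, are a little off and sometimes report something else, mostly with a low value. They report only what shows in the picture. A call takes as long as a camera call.
- outline_of(camera, thing): "mask" (480x640 bool, what is visible of it) and "rect" ([left, top, width, height] in pixels, round what is visible of it).
The state is a dict: "clock": time; "joints": joint angles; "dq": joint speeds; "joint_efforts": joint torques, N m; "position": TCP position; "ee_rot": TCP orientation; "force": force on the tool from outside, world axes, zero at the start; "ft_torque": the same for the moment, N m; "width": opening from 0.0 (shut) to 1.0 (fully open).
Only numpy, scipy, OpenCV 4.12 (cv2) and the standard library are available. Lean on these libraries where they do the work, as an engineer would, in place of code of your own. Each camera call takes 0.05 s, during which the arm holds its last target. There are 200 camera calls.

## Working session

There is one attempt and no reset: what is moved stays moved. The work goes in short steps, Python scripts to look and compute and a tool call to move; the robot and the scene stay as the last step left them, time stands still between calls to the robot, and variables do not carry over. Pictures are saved under pics/ and viewed, about 12 in all and at most 16, crops included, and the job is handed in when it is done.

Besides the shell and the picture viewer there is one more tool, called after "Emit:" by a JSON object that holds its "api" and its "payload", one argument or row to a line. move_arm: Moves the arm, as the interface text tells. Its arguments: {"type":"object","properties":{"series":{"type":"array"},"grip":{"type":"number"},"force":{"type":"number"}},"required":["series"]}

```bash
ls; mkdir -p pics; cat > h.py <<'E'
import numpy as np,cv2
from cell import monitor,imaging,workorder,outline_of
from scipy.spatial.transform import Rotation as R
def cam(name):
    st=monitor.observe(); im=imaging.get_image(name)
    K=np.array([[im['fx'],0,im['cx']],[0,im['fy'],im['cy']],[0,0,1.]]);D=np.array(im['dist_coeffs'],float)
    if 'rvec' in im:
        Rw=cv2.Rodrigues(np.array(im['rvec'],float))[0]; t=np.array(im['tvec'],float).ravel()
    else:
        M=np.array(im['mount']);T=np.eye(4);T[:3,:3]=R.from_rotvec(st['ee_rot']).as_matrix();T[:3,3]=st['position']
        W=np.linalg.inv(T@M);Rw=W[:3,:3];t=W[:3,3]
    return dict(img=im['color'],K=K,D=D,R=Rw,t=t,st=st)
def proj(c,P): return cv2.projectPoints(np.atleast_2d(np.array(P,float)),cv2.Rodrigues(c['R'])[0],c['t'],c['K'],c['D'])[0][:,0]
def ray(c,uv,z):
    n=cv2.undistortPoints(np.array(uv,float).reshape(-1,1,2),c['K'],c['D'])[:,0]
    d=np.c_[n,np.ones(len(n))]@c['R']; o=-c['R'].T@c['t']
    return o+d*((z-o[2])/d[:,2])[:,None]
def save(c,n,crop=None):
    i=c['img'][:,:,::-1]
    if crop: x,y,w,h,s=crop; i=cv2.resize(i[y:y+h,x:x+w],None,fx=s,fy=s)
    cv2.imwrite('pics/'+n,i)
E
python3 - <<'E'
from h import *
for n in('top','side','wrist'):
    c=cam(n);save(c,n+'0.png');print(n,'cam at',(-c['R'].T@c['t']).round(3))
    for th in 'round_coaster square_coaster cup brewer press lid tall_jar short_jar spoon sachet_box'.split():
        for o in outline_of(n,th)[:2]:
            r=o['rect'];print(th,round(o['p'],2),r)
E
```

```text
pics
top cam at [0.313 0.009 1.377]
round_coaster 0.82 [216.4, 222.9, 33.1, 38.9]
square_coaster 0.87 [387.1, 219.9, 44.5, 39.6]
brewer 0.58 [383.9, 287.8, 31.0, 24.9]
press 0.61 [227.4, 283.6, 11.8, 15.9]
lid 0.81 [309.5, 216.4, 29.8, 27.5]
lid 0.31 [387.8, 287.2, 25.5, 26.7]
tall_jar 0.98 [461.5, 231.5, 33.4, 32.5]
short_jar 0.78 [461.0, 270.7, 34.4, 32.8]
spoon 0.79 [326.1, 172.3, 45.9, 19.3]
side cam at [0.416 0.969 0.713]
round_coaster 0.68 [263.1, 311.8, 49.9, 35.4]
square_coaster 0.63 [312.5, 185.3, 47.5, 27.0]
cup 0.93 [372.3, 232.0, 33.4, 46.8]
brewer 0.7 [311.5, 185.7, 47.0, 22.8]
press 0.97 [353.9, 312.2, 26.0, 33.5]
lid 0.57 [292.7, 227.1, 32.7, 35.6]
tall_jar 0.9 [350.8, 130.2, 30.3, 41.1]
tall_jar 0.2 [389.6, 190.2, 24.6, 30.3]
short_jar 0.85 [388.9, 143.2, 26.9, 37.2]
short_jar 0.25 [234.3, 204.4, 39.9, 31.0]
spoon 0.71 [233.0, 202.7, 40.2, 33.3]
sachet_box 0.87 [205.5, 347.9, 114.1, 125.1]
wrist cam at [ 0.286 -0.561  0.385]
```

View pics/top0.png

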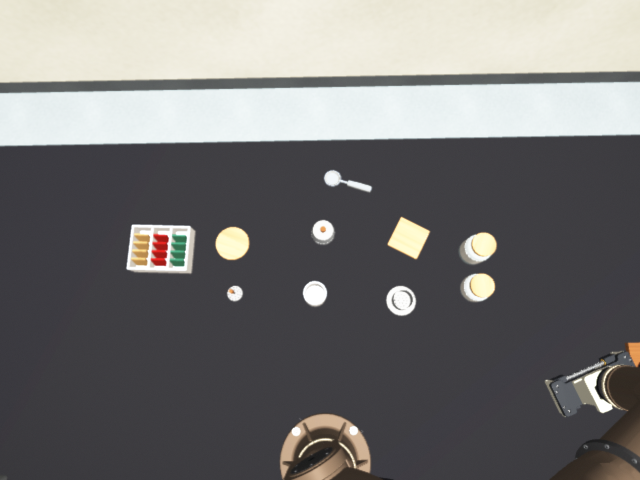

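View pics/side0.png

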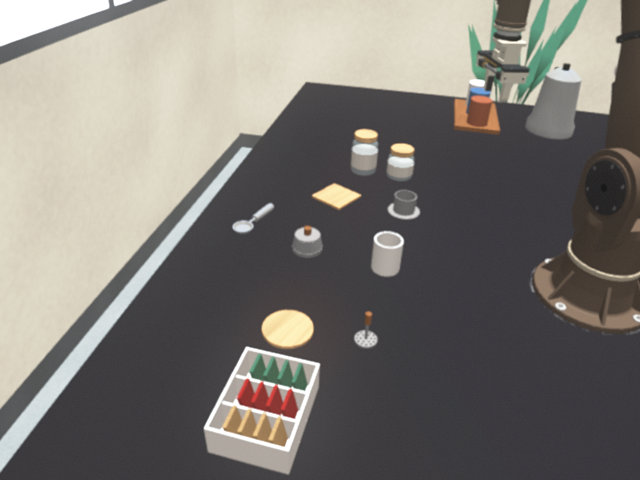

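The top view shows the coaster at (233,243), cup (315,293), brewer (401,301), press (235,293) and lid (323,232). The side view agrees, and everything is upright. Next I'll work out positions.

```bash
python3 - <<'E'
from h import *
# height of the widest/visible feature
zt=dict(round_coaster=.008,cup=.078,brewer=.009,press=.005,lid=.0)
from scipy.optimize import minimize
prof=dict(round_coaster=[(0,50),(8,50)],cup=[(0,32),(78,32)],brewer=[(6,42),(9,42),(9,29),(54,29)],press=[(0,22),(5,22),(69,6)],lid=[(0,36),(10,36),(42,30),(60,9)],
 tall_jar=[(0,38),(120,38)],short_jar=[(0,38),(90,38)])
a=np.linspace(0,2*np.pi,60)
C={n:cam(n) for n in('top','side')}
def rect(c,th,x,y):
    P=np.concatenate([np.c_[x+r/1e3*np.cos(a),y+r/1e3*np.sin(a),0*a+z/1e3] for z,r in prof[th]])
    p=proj(c,P);return np.r_[p.min(0),p.max(0)]
for th in prof:
    for n in C:
        o=outline_of(n,th)
        for q in o[:1]:
            r=np.array(q['rect']);r=np.r_[r[:2],r[:2]+r[2:]]
            f=lambda v:np.abs(rect(C[n],th,*v)-r).sum()
            x0=ray(C[n],[(r[:2]+r[2:])/2],.02)[0][:2]
            s=minimize(f,x0,method='Nelder-Mead');print(th,n,round(q['p'],2),s.x.round(4),'res px',round(s.fun,1))
c=C['top']
print('cup by hand',ray(c,[[315,293]],.06),'brewer',ray(c,[[401,301]],.009))
st=monitor.observe();print(st['clock'],st['position'],st['ee_rot'],R.from_rotvec(st['ee_rot']).as_matrix().round(3))
E
```

```text
round_coaster top 0.64 [0.6049 0.2609] res px 0.6
round_coaster side 0.93 [0.6069 0.2673] res px 6.4
cup top 0.83 [0.449  0.0248] res px 8.4
cup side 0.6 [0.4485 0.017 ] res px 1.1
brewer top 0.56 [ 0.4388 -0.2266] res px 6.4
brewer side 0.7 [ 0.4452 -0.2179] res px 10.5
press top 0.72 [0.4633 0.2573] res px 3.1
press side 0.98 [0.464  0.2546] res px 8.1
lid top 0.72 [ 0.6342 -0.0115] res px 6.7
lid side 0.71 [0.6152 0.2787] res px 16.3
tall_jar top 0.89 [ 0.5671 -0.448 ] res px 7.2
tall_jar side 0.68 [ 0.5799 -0.4584] res px 7.9
short_jar top 0.95 [ 0.4561 -0.44  ] res px 4.1
short_jar side 0.94 [ 0.4613 -0.433 ] res px 0.5
cup by hand [[0.45076639 0.02021138 0.06      ]] brewer [[ 0.42843826 -0.23105901  0.009     ]]
2.45 [ 0.21943843 -0.58523215  0.21363742] [ 3.09113530e+00  5.60462714e-01 -1.27485775e-05] [[ 0.936  0.351  0.   ]
 [ 0.351 -0.936 -0.   ]
 [-0.     0.    -1.   ]]
```

Emit:
{"api": "move_arm", "payload": {
  "series": [
    [1.5,4.3,0.3,0,0,-1.5],
    [1.5,4.3,0.3,0,0,-1.5],
    [1.5,4.3,0.3,0,0,-1.5],
    [1.5,4.3,0.3,0,0,-1.5],
    [1.5,4.3,0.3,0,0,-1.5],
    [1.5,4.3,0,0,0,-1.5],
    [1.5,4.3,0,0,0,-1.5],
    [1.5,4.3,0,0,0,-1.5]
  ],
  "grip": 1,
  "force": 20
}}

```text
clock: 3.25
position: [0.3398, -0.2395, 0.229]
ee_rot: [3.132, 0.232, 0.001]
force: [1.5, -0.0, 0.3]
width: 0.994
```

Emit:
{"api": "move_arm", "payload": {
  "series": [
    [1.5,4.3,0,0,0,-1.5],
    [1.5,4.3,0,0,0,-1.5],
    [1.5,4.3,0,0,0,-1.5],
    [1.5,4.3,0,0,0,-1.5],
    [1.5,4.3,0,0,0,-1.5],
    [1.5,4.3,0,0,0,-1.5],
    [0,0,0,0,0,0],
    [0,0,0,0,0,0]
  ]
}}

```text
clock: 4.05
position: [0.4295, 0.0176, 0.2286]
ee_rot: [-3.142, 0.008, 0.0]
force: [0.2, -0.4, 0.4]
width: 1.001
```

```bash
cat >> h.py <<'E'
from scipy.optimize import minimize
prof=dict(round_coaster=[(0,50),(8,50)],cup=[(0,32),(78,32)],brewer=[(6,42),(9,42),(9,29),(54,29)],press=[(0,22),(5,22),(69,6)],lid=[(0,36),(10,36),(42,30),(60,9)])
a_=np.linspace(0,2*np.pi,60)
def loc(c,cn,th,z0=0,n=1,x0=None):
    """fit upright thing of known profile (base at z0) to the outline's hull -> x,y"""
    out=[]
    for q in outline_of(cn,th)[:n]:
        m=q['mask'].astype(np.uint8)
        def sil(v):
            s=np.zeros_like(m)
            pr=prof[th]
            for (z1,r1),(z2,r2) in zip(pr,pr[1:]):
                P=np.concatenate([np.c_[v[0]+r/1e3*np.cos(a_),v[1]+r/1e3*np.sin(a_),0*a_+z/1e3+z0] for z,r in((z1,r1),(z2,r2))])
                p=proj(c,P)
                cv2.fillConvexPoly(s,cv2.convexHull((p*16).round().astype(np.int32)),1,shift=4)
            return s
        ys,xs=np.nonzero(m)
        v=ray(c,[[xs.mean(),ys.mean()]],z0+.02)[0][:2]
        f=lambda v:(sil(v)!=m).sum()
        b=minimize(f,v,method='Nelder-Mead',options=dict(initial_simplex=[v,v+[.02,0],v+[0,.02]],xatol=1e-4,fatol=1))
        out.append((round(q['p'],2),b.x.round(4),'bad/area',int(b.fun),int(m.sum()),'rect',np.round(q['rect'])))
    return out
E
python3 - <<'E'
from h import *
c=cam('wrist');save(c,'w1.png');print(c['st']['position'],c['st']['ee_rot'],c['st']['force'],c['st']['clock'])
print((-c['R'].T@c['t']).round(3),c['R'].round(2)[2])
print(proj(c,[[.449,.02,0],[.449,.02,.078]]))
print(loc(c,'wrist','cup'))
E
```

```text
[0.42951539 0.0176145  0.22862917] [-3.14156017e+00  7.55301393e-03  1.89100447e-04] [ 0.18840647 -0.41797394  0.43323318] 4.05
[0.5   0.016 0.4  ] [-0.27  0.   -0.96]
[[307.91255062 192.33768248]
 [307.27589476 202.82408938]]
[(0.76, array([0.4507, 0.0194]), 'bad/area', 143, 3559, 'rect', array([271., 163.,  71.,  74.]))]
```

View pics/w1.png

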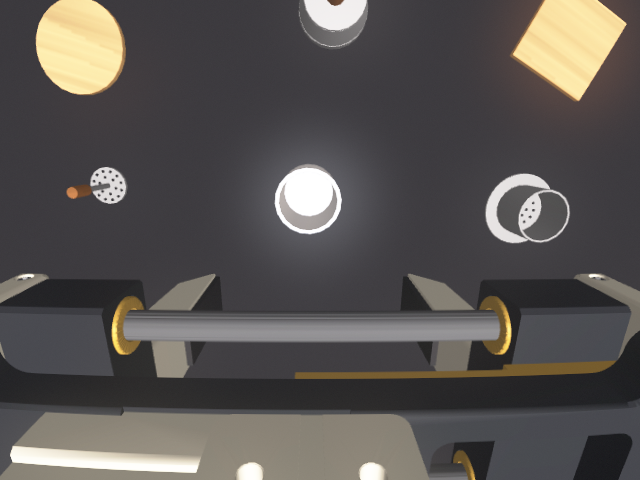

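The wrist view shows the cup at (308,198), press at (108,186), brewer at (520,208), coaster at (81,46) and the edge of the lid at the top. I can measure them all from here.

```bash
python3 - <<'E'
from h import *
c=cam('wrist')
for th in('round_coaster','press','brewer'): print(th,loc(c,'wrist',th))
# colour-free check of cup rim ellipse
print(ray(c,[[308.5,201]],.078), ray(c,[[81,46.5]],.008), ray(c,[[108,186]],.005),ray(c,[[544,216]],.054))
E
```

```text
round_coaster [(0.9, array([0.6123, 0.2677]), 'bad/area', 213, 6912, 'rect', array([34.,  1., 89., 97.]))]
press [(0.73, array([0.4605, 0.2571]), 'bad/area', 364, 1339, 'rect', array([ 64., 167.,  62.,  38.]))]
brewer [(0.68, array([ 0.4305, -0.233 ]), 'bad/area', 192, 4560, 'rect', array([483., 173.,  85.,  70.]))]
[[0.45036203 0.01673095 0.078     ]] [[0.6115925  0.26121038 0.008     ]] [[0.46012295 0.25415928 0.005     ]] [[ 0.42933859 -0.23475366  0.054     ]]
```

Emit:
{"api": "move_arm", "payload": {
  "series": [
    [0.5,0.1,-5,0,0,0],
    [0.5,0,-5,0,0,0],
    [0.6,0,-3.5,0,0,0],
    [0.5,0,-2,0,0,0],
    [0,0,-1.5,0,0,0],
    [0,0,0,0,0,0]
  ]
}}

```text
clock: 4.95
position: [0.449, 0.017, 0.0575]
ee_rot: [3.141, -0.014, -0.006]
force: [-0.2, -1.0, 0.2]
width: 1.004
```

Emit:
{"api": "move_arm", "payload": {
  "series": [
    [0,0,0,0,0,0],
    [0,0,0,0,0,0],
    [0,0,0,0,0,0],
    [0,0,0,0,0,0],
    [0,0,0,0,0,0],
    [0,0,0,0,0,0]
  ],
  "grip": 0,
  "force": 20
}}

```text
clock: 5.55
position: [0.4513, 0.0186, 0.0599]
ee_rot: [-3.141, 0.011, -0.003]
force: [-1.0, 3.9, 6.3]
width: 0.69
```

Emit:
{"api": "move_arm", "payload": {
  "series": [
    [0,0,1,0,0,0],
    [0,0,3,0,0,0],
    [0,0,4,0,0,0],
    [1,2,3,0,0,0],
    [2,3.5,0,0,0,0],
    [2,3.5,0,0,0,0],
    [2,3.5,0,0,0,0],
    [2,3.5,0,0,0,0]
  ]
}}

```text
clock: 6.35
position: [0.5405, 0.1782, 0.1694]
ee_rot: [3.14, -0.013, -0.001]
force: [0.6, -0.1, -2.9]
width: 0.692
```

```bash
python3 - <<'E'
from h import *
c=cam('wrist');save(c,'w2.png');print(c['st']['position'],c['st']['ee_rot'],c['st']['force'],c['st']['width'],c['st']['clock'])
print(loc(c,'wrist','round_coaster'))
T=R.from_rotvec(c['st']['ee_rot']).as_matrix()
# held cup relative to tool; base z guess
z0=c['st']['position'][2]-.0575
print('cup',loc(c,'wrist','cup',z0=z0))
E
```

```text
[0.54053453 0.17820338 0.16941719] [ 3.14037183e+00 -1.34083176e-02 -1.25203689e-03] [ 0.62099937 -0.14330573 -2.91666252] 0.6918047354741559 6.35
[(0.58, array([0.6118, 0.2677]), 'bad/area', 336, 8623, 'rect', array([166.,  95., 104., 107.]))]
cup [(0.9, array([0.5422, 0.178 ]), 'bad/area', 4155, 10854, 'rect', array([246., 203., 129., 154.]))]
```

View pics/w2.png

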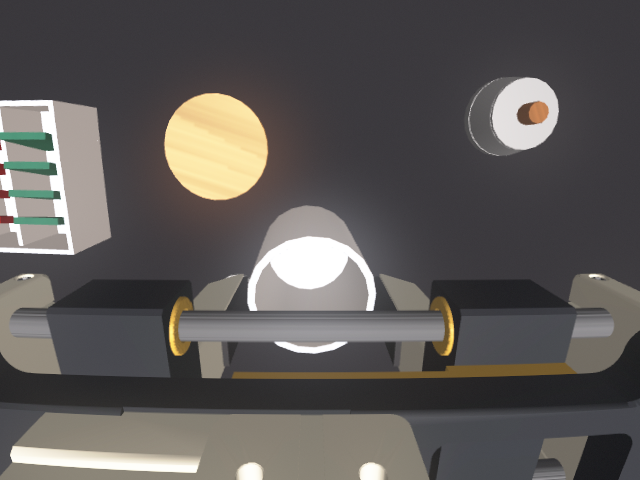

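The coaster is at (217,147), the cup is held upright with its rim at (311,295), and the lid is at (515,117). I'll refine with ellipse fits.

```bash
cat >> h.py <<'E'
def tip(c,mask,z,r=None):
    """centre on plane z of the circle bounding mask"""
    cs=max(cv2.findContours(mask.astype(np.uint8),0,1)[0],key=cv2.contourArea)[:,0]
    P=ray(c,cs,z)[:,:2]; A=np.c_[2*P,np.ones(len(P))]
    s=np.linalg.lstsq(A,(P**2).sum(1),rcond=None)[0]; return s[:2].round(4),round(float(np.sqrt(s[2]+s[:2]@s[:2])),4)
E
python3 - <<'E'
from h import *
c=cam('wrist');i=c['img'].astype(int);st=c['st'];print(st['position'],st['ee_rot'])
m=(i[...,0]-i[...,2]>50);m[210:]=0;m[:,300:]=0
print('coaster',tip(c,m,.008))
z=st['position'][2]-.0575
g=(i.min(2)>200);g[:236]=0;g[353:]=0;g[:,:246]=0;g[:,378:]=0
g[:,:]=g
ys,xs=np.nonzero(g);rim=np.c_[xs,ys]
print('rim by hand',ray(c,[[311.5,295]],z+.078), 'rim edge pts',ray(c,[[248.5,292],[375.5,293]],z+.078))
print('tcp px',proj(c,[st['position'],st['position']+[0,0,.0205]]))
E
```

```text
[0.54042332 0.18027022 0.16913085] [-3.14046156e+00  6.63588351e-03  1.03592974e-03]
coaster (array([0.612 , 0.2675]), 0.0496)
rim by hand [[0.54235737 0.17908798 0.18963085]] rim edge pts [[0.54402301 0.20956998 0.18963085]
 [0.54321346 0.1480781  0.18963085]]
tcp px [[309.29181297 282.40615103]
 [309.08370103 298.66341635]]
```

Emit:
{"api": "move_arm", "payload": {
  "series": [
    [2,2.5,0,0,0,0],
    [2,2.5,-1,0,0,0],
    [2,2.5,-2,0,0,0],
    [0.9,1.3,-2,0,0,0],
    [0,0,-2,0,0,0],
    [0,0,-1.5,0,0,0],
    [0,0,-0.8,0,0,0],
    [0,0,0,0,0,0]
  ]
}}

```text
clock: 7.35
position: [0.6088, 0.264, 0.0753]
ee_rot: [3.14, -0.014, -0.003]
force: [-0.5, -0.2, -1.8]
width: 0.691
```

```bash
python3 - <<'E'
from h import *
c=cam('wrist');save(c,'w3.png');i=c['img'].astype(int);st=c['st'];print(st['position'],st['ee_rot'],st['force'])
z=st['position'][2]-.0575
for q in outline_of('wrist','cup')[:1]:print('cup',q['p'],q['rect'])
m=(i[...,0]-i[...,2]>50)
n,l,s,ce=cv2.connectedComponentsWithStats(m.astype(np.uint8));print(s[s[:,4]>150][1:],ce[s[:,4]>150][1:])
E
```

```text
[0.60878596 0.26395376 0.07529609] [ 3.13981738e+00 -1.41128477e-02 -2.68567476e-03] [-0.45994004 -0.18583917 -1.7891282 ]
cup 0.7 [245.9, 211.2, 131.4, 146.1]
[[ 236  174  136  104 6269]
 [   0  238   19   11  180]
 [ 169  297   24   59  740]
 [ 431  297   23   59  709]
 [ 232  363  344   16 2680]] [[298.97176583 212.95485723]
 [  8.77777778 243.1       ]
 [177.88243243 326.31081081]
 [444.50352609 326.75881523]
 [427.96156716 372.32350746]]
```

View pics/w3.png

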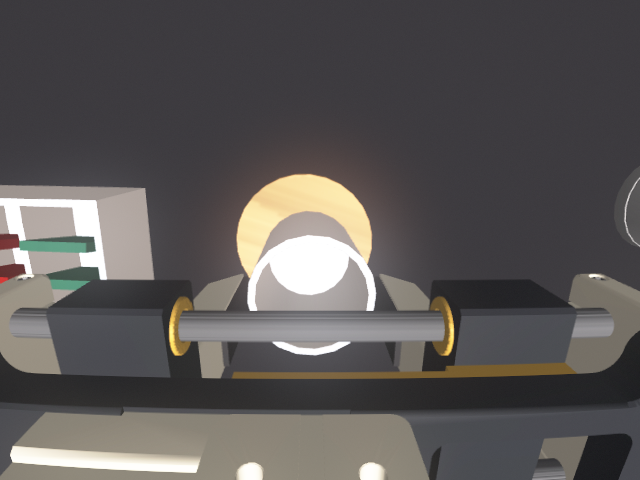

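The cup is held just above the coaster, rim at (311,295), coaster edges at columns 236 and 372. I'll fit the visible arc of the coaster.

```bash
python3 - <<'E'
from h import *
from scipy.optimize import least_squares
c=cam('wrist');i=c['img'].astype(int);st=c['st']
m=(i[...,0]-i[...,2]>50);m[290:]=0;m[:,:230]=0;m[:,380:]=0
pts=[]
for x in range(240,369,3):
    pts.append((x,np.nonzero(m[:,x])[0].min()-.5))
for y in range(215,250,3):
    xs=np.nonzero(m[y])[0];pts+= [(xs.min()-.5,y),(xs.max()+.5,y)]
P=ray(c,pts,.008)[:,:2]
s=least_squares(lambda v:np.hypot(*(P-v[:2]).T)-v[2],[.61,.265,.05]);print('coaster',s.x.round(4),np.abs(s.fun).max().round(4))
z=st['position'][2]-.0575
print(st['position'],st['ee_rot'],'cup rim',ray(c,[[311.5,295]],z+.078))
E
```

```text
coaster [0.6125 0.2681 0.0497] 0.0005
[0.60969451 0.2652494  0.07705343] [-3.14151215e+00  1.33544168e-02 -1.13882916e-03] cup rim [[0.61159791 0.26407734 0.09755343]]
```

Emit:
{"api": "move_arm", "payload": {
  "series": [
    [0.1,0.35,0,0,0,0],
    [0,0,-0.4,0,0,0],
    [0,0,-0.3,0,0,0],
    [0,0,-0.2,0,0,0],
    [0,0,0,0,0,0]
  ]
}}

```text
clock: 8.0
position: [0.6106, 0.2697, 0.0681]
ee_rot: [-3.141, 0.012, -0.001]
force: [-2.1, -0.1, 5.9]
width: 0.692
```

Emit:
{"api": "move_arm", "payload": {
  "series": [
    [0,0,-0.1,0,0,0],
    [0,0,0,0,0,0]
  ]
}}

```text
clock: 8.2
position: [0.6108, 0.2699, 0.068]
ee_rot: [-3.141, 0.012, -0.003]
force: [-3.8, -1.1, 11.7]
width: 0.693
```

Emit:
{"api": "move_arm", "payload": {
  "series": [
    [0,0,0,0,0,0],
    [0,0,0,0,0,0],
    [0,0,0,0,0,0],
    [0,0,0,0,0,0],
    [0,0,2,0,0,0],
    [0,0,4,0,0,0],
    [-1,0,5,0,0,0],
    [-2,0,4,0,0,0]
  ],
  "grip": 1
}}

```text
clock: 9.0
position: [0.5816, 0.269, 0.2171]
ee_rot: [-3.141, 0.015, -0.002]
force: [1.0, 0.8, 0.4]
width: 1.0
```

```bash
python3 - <<'E'
from h import *
c=cam('wrist');save(c,'w4.png');st=c['st'];print(st['position'],st['ee_rot'],st['width'],st['clock'])
print('coaster',loc(c,'wrist','round_coaster'));print('cup',loc(c,'wrist','cup',z0=.008))
E
```

```text
[0.58157186 0.2689679  0.21713545] [-3.14095640e+00  1.47005153e-02 -1.91393000e-03] 0.9999712509719938 9.0
coaster [(0.95, array([0.6118, 0.2682]), 'bad/area', 3982, 2459, 'rect', array([267., 142.,  87.,  73.]))]
cup [(0.96, array([0.6095, 0.2702]), 'bad/area', 185, 3994, 'rect', array([270., 158.,  73.,  78.]))]
```

View pics/w4.png

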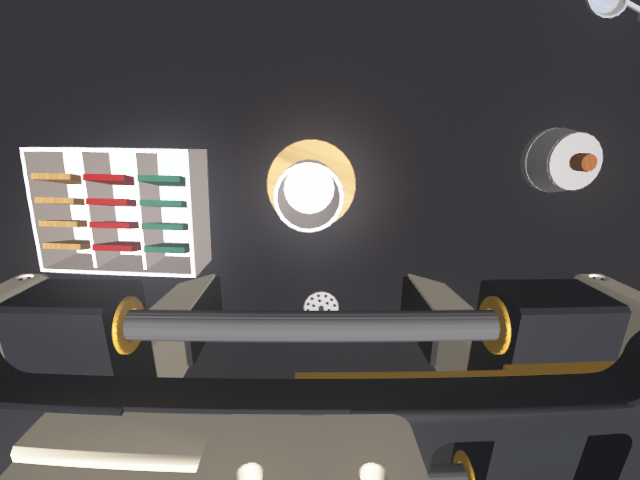

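The cup stands on the coaster (rim at (308,197), disc at (311,184)), about 2–3 mm off centre. Brewer next.

Emit:
{"api": "move_arm", "payload": {
  "series": [
    [-1.5,-4.6,0,0,0,0],
    [-1.5,-4.6,0,0,0,0],
    [-1.5,-4.6,0,0,0,0],
    [-1.5,-4.6,0,0,0,0],
    [-1.5,-4.6,0,0,0,0],
    [-1.5,-4.6,0,0,0,0],
    [-1.5,-4.6,0,0,0,0],
    [-1.5,-4.6,0,0,0,0]
  ]
}}

```text
clock: 9.95
position: [0.4592, -0.1009, 0.2141]
ee_rot: [-3.141, 0.013, 0.002]
force: [0.8, -0.1, -0.5]
width: 0.998
```

Emit:
{"api": "move_arm", "payload": {
  "series": [
    [-1.5,-4.6,0,0,0,0],
    [-1.5,-4.6,0,0,0,0],
    [-1.5,-4.2,0,0,0,0],
    [0,0,0,0,0,0],
    [0,0,0,0,0,0]
  ]
}}

```text
clock: 10.45
position: [0.4146, -0.2337, 0.2141]
ee_rot: [-3.141, 0.017, 0.003]
force: [0.5, 0.8, -0.9]
width: 0.999
```

```bash
python3 - <<'E'
from h import *
c=cam('wrist');save(c,'w5.png',(160,100,320,200,2));st=c['st'];print(st['position'],st['ee_rot'],st['clock'])
print('brewer',loc(c,'wrist','brewer'))
E
```

```text
[ 0.41462192 -0.23369427  0.21411709] [-3.14079841e+00  1.73376947e-02  2.64325255e-03] 10.45
brewer [(0.86, array([ 0.4306, -0.2329]), 'bad/area', 128, 4410, 'rect', array([273., 157.,  75.,  77.]))]
```

Emit:
{"api": "move_arm", "payload": {
  "series": [
    [0.6,0,-5,0,0,0],
    [0.6,0,-5,0,0,0],
    [0.4,0,-4,0,0,0],
    [0,0,-2.5,0,0,0],
    [0,0,-1.5,0,0,0],
    [0,0,0,0,0,0],
    [0,0,0,0,0,0]
  ]
}}

```text
clock: 11.25
position: [0.4321, -0.2316, 0.0361]
ee_rot: [-3.141, 0.009, 0.0]
force: [0.2, -0.6, 0.1]
width: 1.004
```

Emit:
{"api": "move_arm", "payload": {
  "series": [
    [0,0,0,0,0,0],
    [0,0,0,0,0,0],
    [0,0,0,0,0,0],
    [0,0,0,0,0,0],
    [0,0,0,0,0,0],
    [0,0,0,0,0,0]
  ],
  "grip": 0
}}

```text
clock: 11.85
position: [0.4317, -0.2327, 0.0362]
ee_rot: [3.141, -0.012, 0.001]
force: [0.4, 1.2, 3.0]
width: 0.615
```

Emit:
{"api": "move_arm", "payload": {
  "series": [
    [0,0,1,0,0,0],
    [0,0,3,0,0,0],
    [0,0,4.5,0,0,0],
    [0,1,4.5,0,0,0],
    [1.2,4,1,0,0,0],
    [1.2,4.6,0,0,0,0],
    [1.2,4.6,0,0,0,0],
    [1.2,4.6,0,0,0,0]
  ]
}}

```text
clock: 12.65
position: [0.4795, -0.0432, 0.1768]
ee_rot: [3.141, -0.013, 0.001]
force: [1.2, -0.3, -1.0]
width: 0.613
```

Emit:
{"api": "move_arm", "payload": {
  "series": [
    [1.2,4.6,0,0,0,0],
    [1.2,4.6,0,0,0,0],
    [1.2,4.6,0,0,0,0],
    [1.2,4.6,0,0,0,0],
    [1.2,4.6,0,0,0,0],
    [1,4.6,0,0,0,0],
    [0.5,3.6,0,0,0,0],
    [0,0,0,0,0,0]
  ]
}}

```text
clock: 13.45
position: [0.5531, 0.2741, 0.1763]
ee_rot: [-3.138, 0.001, 0.001]
force: [-0.1, -0.4, -1.4]
width: 0.615
```

```bash
python3 - <<'E'
from h import *
c=cam('wrist');save(c,'w6.png');st=c['st'];print(st['position'],st['ee_rot'],st['width'],st['clock'])
print('cup',loc(c,'wrist','cup',z0=.008))
z0=st['position'][2]-.0358
print('brewer',loc(c,'wrist','brewer',z0=z0))
E
```

```text
[0.5530807  0.27414483 0.17631182] [-3.13750285e+00  7.77934535e-04  1.12370678e-03] 0.614634320016284 13.45
cup [(0.82, array([0.6081, 0.27  ]), 'bad/area', 623, 5140, 'rect', array([272., 125.,  88.,  81.]))]
brewer [(0.9, array([0.5521, 0.2745]), 'bad/area', 3802, 12326, 'rect', array([244., 201., 135., 149.]))]
```

View pics/w6.png

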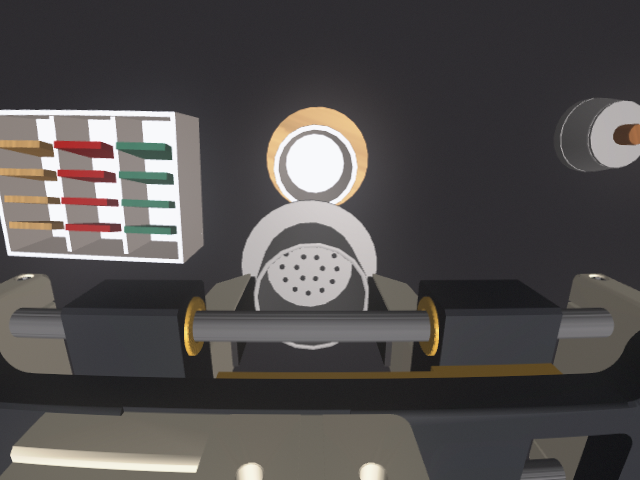

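The brewer is held level (rim at (311,296)). The cup's rim is at about (316,166), and the coaster at (317,158) shows it is near centre.

```bash
python3 - <<'E'
from h import *
c=cam('wrist');st=c['st'];i=c['img'].astype(int);print(st['position'],st['ee_rot'])
z=st['position'][2]
print('cup',ray(c,[[316,166.5]],.086),'brewer',ray(c,[[311.5,296]],z+.0182))
m=(i[...,0]-i[...,2]>50);m[165:]=0;m[:,:255]=0;m[:,380:]=0
w=(i[...,0]-i[...,2]<30)&(i.min(2)>110);w[:115]=0;w[166:]=0;w[:,:262]=0;w[:,372:]=0
from scipy.optimize import least_squares
def fit(m,z,lo,hi,r):
    xs=[x for x in range(lo,hi,2) if m[:,x].any()];p=[(x,np.nonzero(m[:,x])[0].min()-.5) for x in xs]
    P=ray(c,p,z)[:,:2];s=least_squares(lambda v:np.hypot(*(P-v[:2]).T)-r,[.61,.268],loss='soft_l1',f_scale=.0005);return s.x.round(4),np.abs(s.fun).max().round(4)
print('coaster',fit(m,.008,275,360,.05),'cup',fit(w,.086,283,350,.032))
E
```

```text
[0.55429775 0.26645839 0.17586141] [ 3.14042321e+00 -1.22433649e-02 -8.48494478e-04]
cup [[0.61112748 0.26108547 0.086     ]] brewer [[0.55463803 0.26531654 0.19406141]]
coaster (array([0.6117, 0.2679]), np.float64(0.0006)) cup (array([0.6084, 0.2705]), np.float64(0.0006))
```

Emit:
{"api": "move_arm", "payload": {
  "series": [
    [2,0.1,0,0,0,0],
    [2,0.1,0,0,0,0],
    [1.45,0.15,0,0,0,0],
    [0,0,-1.5,0,0,0],
    [0,0,-1.5,0,0,0],
    [0,0,-1.2,0,0,0],
    [0,0,-0.8,0,0,0],
    [0,0,0,0,0,0]
  ]
}}

```text
clock: 14.45
position: [0.6076, 0.2702, 0.1241]
ee_rot: [3.14, -0.012, -0.004]
force: [-0.9, -0.1, -1.5]
width: 0.612
```

Emit:
{"api": "move_arm", "payload": {
  "series": [
    [0,0,-0.3,0,0,0],
    [0,0,-0.3,0,0,0],
    [0,0,-0.2,0,0,0],
    [0,0,0,0,0,0]
  ]
}}

```text
clock: 14.85
position: [0.609, 0.2708, 0.1178]
ee_rot: [3.141, -0.012, -0.0]
force: [-0.3, -0.1, -1.5]
width: 0.613
```

Emit:
{"api": "move_arm", "payload": {
  "series": [
    [0,0,-0.1,0,0,0],
    [0,0,-0.1,0,0,0],
    [0,0,0,0,0,0]
  ]
}}

```text
clock: 15.15
position: [0.6094, 0.271, 0.1166]
ee_rot: [-3.141, 0.012, -0.002]
force: [-0.4, -0.2, 3.6]
width: 0.612
```

Contact is about 5 N, at the expected height. I'll release and go back up, then move toward the press.

Emit:
{"api": "move_arm", "payload": {
  "series": [
    [0,0,0,0,0,0],
    [0,0,0,0,0,0],
    [0,0,0,0,0,0],
    [0,0,0,0,0,0],
    [0,0,2,0,0,0],
    [0,0,4,0,0,0],
    [-2,0,4.5,0,0,0],
    [-3,0,1.5,0,0,0]
  ],
  "grip": 1
}}

```text
clock: 15.95
position: [0.5612, 0.2718, 0.2402]
ee_rot: [-3.138, 0.015, -0.009]
force: [0.1, 0.3, 0.4]
width: 1.001
```

Emit:
{"api": "move_arm", "payload": {
  "series": [
    [-4,-0.4,0,0,0,0],
    [-4,-0.4,0,0,0,0],
    [-4,-0.4,0,0,0,0],
    [0,0,0,0,0,0],
    [0,0,0,0,0,0]
  ]
}}

```text
clock: 16.45
position: [0.4388, 0.2587, 0.2364]
ee_rot: [3.141, -0.011, 0.002]
force: [0.8, 0.6, -0.3]
width: 0.999
```

```bash
python3 - <<'E'
from h import *
c=cam('wrist');save(c,'w7.png');st=c['st'];print(st['position'],st['ee_rot'],st['clock'])
print('brewer',loc(c,'wrist','brewer',z0=.080))
print('press',loc(c,'wrist','press'))
E
```

```text
[0.43884653 0.25874755 0.2364425 ] [ 3.14148591e+00 -1.10683499e-02  2.10291874e-03] 16.45
brewer [(0.73, array([0.6088, 0.2712]), 'bad/area', 60, 6936, 'rect', array([244.,   1.,  99.,  78.]))]
press []
```

View pics/w7.png

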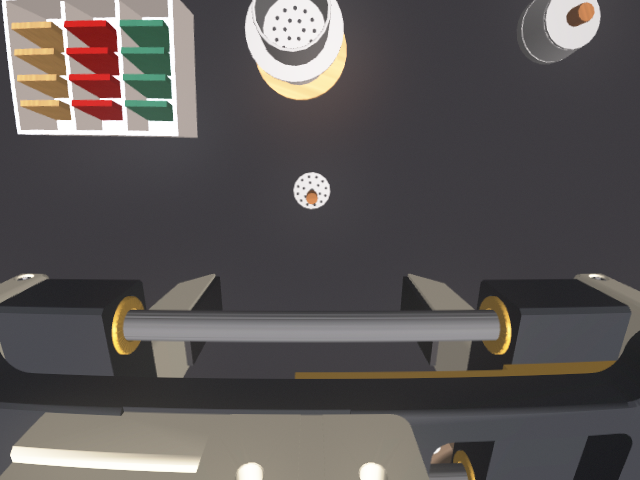

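The brewer sits seated and level on the cup (the fit at its seated height is very tight). The press disc is at (311.5,190.5) with its grip top at (312,198).

```bash
python3 - <<'E'
from h import *
c=cam('wrist');i=c['img'].astype(int);st=c['st'];print(st['position'])
m=(i.min(2)>120);m[:165]=0;m[215:]=0;m[:,:285]=0;m[:,340:]=0
print('disc',tip(c,m,.005))
g=(i[...,0]-i[...,2]>50);g[:165]=0;g[215:]=0;g[:,:285]=0;g[:,340:]=0
ys,xs=np.nonzero(g);print('grip px',xs.min(),xs.max(),ys.min(),ys.max(),'grip',tip(c,g,.069),proj(c,[[.4605,.2571,.069],[.4605,.2571,.045]]))
E
```

```text
[0.44019658 0.25874032 0.23586171]
disc (array([0.4605, 0.257 ]), 0.0215)
grip px 306 317 193 205 grip (array([0.461 , 0.2571]), 0.0055) [[311.39547374 199.49680845]
 [311.35385389 196.16668532]]
```

Emit:
{"api": "move_arm", "payload": {
  "series": [
    [0.7,-0.1,-5,0,0,0],
    [0.7,0,-5,0,0,0],
    [0.7,0,-4,0,0,0],
    [0,0,-2,0,0,0],
    [0,0,-0.9,0,0,0],
    [0,0,0,0,0,0],
    [0,0,0,0,0,0]
  ],
  "grip": 0.5
}}

```text
clock: 17.35
position: [0.4606, 0.2584, 0.0687]
ee_rot: [-3.141, 0.012, -0.002]
force: [-0.5, 0.6, 0.4]
width: 0.507
```

Emit:
{"api": "move_arm", "payload": {
  "series": [
    [0,0,0,0,0,0],
    [0,0,0,0,0,0],
    [0,0,0,0,0,0],
    [0,0,0,0,0,0],
    [0,0,0,0,0,0],
    [0,0,0,0,0,0]
  ],
  "grip": 0
}}

```text
clock: 17.95
position: [0.4599, 0.2578, 0.0679]
ee_rot: [3.142, -0.012, 0.0]
force: [0.4, 0.2, -0.9]
width: 0.034
```

```bash
python3 - <<'E'
from h import *
c=cam('wrist');st=c['st'];print(st['position'],st['width'],st['force']);save(c,'w8.png',(200,150,240,180,2.6))
E
```

```text
[0.45986261 0.25777012 0.06793105] 0.03449714449050495 [ 0.36389257  0.22194767 -0.91581123]
```

View pics/w8.png

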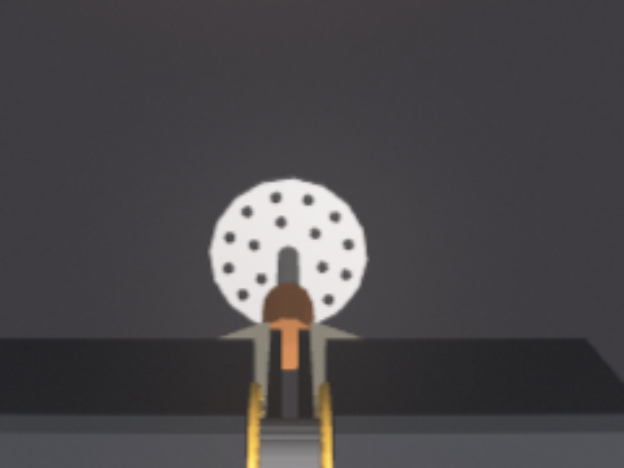

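The grip is between the pads: the gap in the picture is 12 mm wide, and the width readings for the cup (64 mm), brewer (58 mm) and this lie on one line. So it's held, and I'll lift.

Emit:
{"api": "move_arm", "payload": {
  "series": [
    [0,0,1,0,0,0],
    [0,0,3,0,0,0],
    [0,0,5,0,0,0],
    [0,0,4.5,0,0,0],
    [1,0.3,2.5,0,0,0],
    [2.5,0.4,0,0,0,0],
    [2.5,0.4,0,0,0,0],
    [0,0,0,0,0,0]
  ]
}}

```text
clock: 18.8
position: [0.5226, 0.2684, 0.2284]
ee_rot: [-3.141, 0.016, -0.002]
force: [0.7, -0.2, -0.4]
width: 0.007
```

Emit:
{"api": "move_arm", "payload": {
  "series": [
    [0,0,0,0,0,0],
    [0,0,0,0,0,0]
  ]
}}

```text
clock: 19.0
position: [0.5188, 0.2689, 0.228]
ee_rot: [3.142, -0.011, -0.001]
force: [0.3, 0.7, 0.8]
width: 0.007
```

```bash
python3 - <<'E'
from h import *
c=cam('wrist');st=c['st'];print(st['position'],st['ee_rot'],st['width'],st['force'],st['clock']);save(c,'w9.png')
print('brewer',loc(c,'wrist','brewer',z0=.080))
i=c['img'].astype(int);z0=st['position'][2]-.0675
print('expected disc px',proj(c,st['position']+np.array([[0,0,-.0625],[.022,0,-.0625],[-.022,0,-.0625],[0,.022,-.0625],[0,-.022,-.0625]])))
E
```

```text
[0.51881177 0.26894154 0.22801732] [ 3.14150460e+00 -1.08933294e-02 -1.07664232e-03] 0.0065581255948481115 [0.32768912 0.70434059 0.83026076] 19.0
brewer [(0.97, array([0.6089, 0.2711]), 'bad/area', 185, 7506, 'rect', array([261.,  75.,  98.,  98.]))]
expected disc px [[309.61375379 248.98772092]
 [309.35224781 219.08651492]
 [309.8640103  277.46396651]
 [279.1365747  249.20591906]
 [340.09903445 248.76199541]]
```

View pics/w9.png

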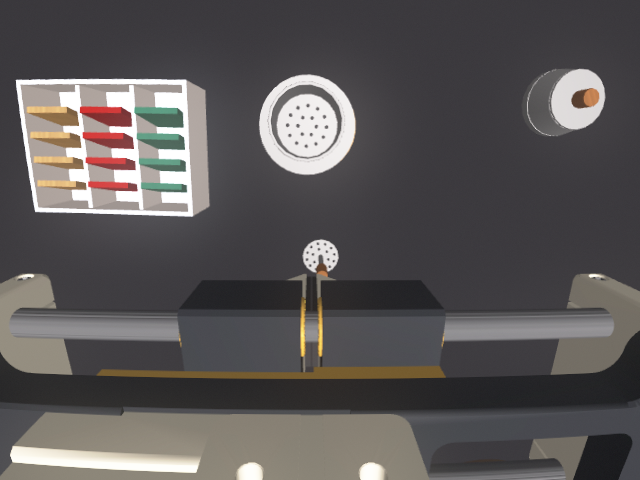

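The press slipped out: the fingers are shut and it still stands on the counter at about (320,257). The brewer is well seated on the cup at (308,124). I'll measure where the press is now.

```bash
python3 - <<'E'
from h import *
c=cam('wrist');st=c['st'];print(st['position'],st['ee_rot'])
i=c['img'].astype(int)
m=(i.min(2)>120);m[:232]=0;m[272:]=0;m[:,:300]=0;m[:,340:]=0
ys,xs=np.nonzero(m);print(xs.min(),xs.max(),ys.min(),ys.max(),'disc',tip(c,m,.005))
save(c,'w10.png',(270,225,100,75,6))
# tool points: fingertip front/back corners
M=R.from_rotvec(st['ee_rot']).as_matrix()
q=[[.0095,0,.019],[-.0095,0,.019],[.0095,0,-.01],[-.0095,0,-.01],[0,0,.019]]
print(proj(c,np.array(st['position'])+np.array(q)@M.T).round(1))
E
```

```text
[0.51893451 0.26891834 0.22806848] [ 3.14144715e+00 -1.08798876e-02 -4.78175267e-04]
302 338 239 271 disc (array([0.4621, 0.2569]), 0.0191)
[[309.4 255. ]
 [309.4 284.9]
 [309.2 272.6]
 [309.2 306.6]
 [309.4 270.2]]
```

View pics/w10.png

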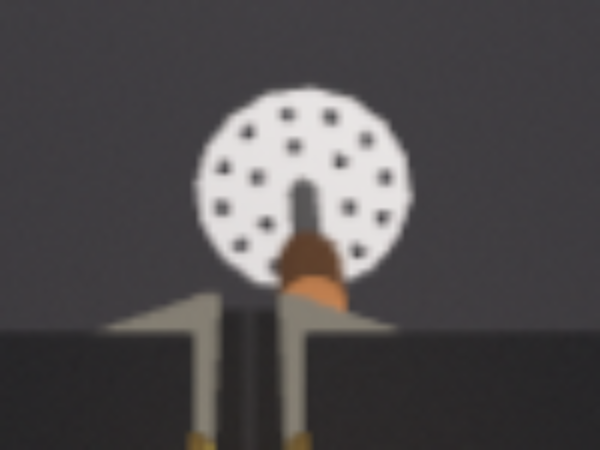

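The press stands unmoved at (.4605,.257). In the previous crop the pads covered the grip's top face, so the fingertips look higher than I assumed. I'll check that in the side view.

```bash
python3 - <<'E'
from h import *
c=cam('side');st=c['st'];p=np.array(st['position']);print(p)
im=c['img'].copy()
q=proj(c,p+np.array([[0,0,0],[0,0,-.019],[0,0,.047]]));print(q.round(1))
x,y=q[0].astype(int)
x0,y0=x-50,y-40;s=7
big=cv2.resize(im[y0:y0+80,x0:x0+100],None,fx=s,fy=s,interpolation=cv2.INTER_CUBIC)
for k,col in zip(q,((255,0,0),(0,255,0),(0,0,255))):
    cv2.drawMarker(big,tuple(int(v) for v in (k-[x0,y0])*s+s/2),col,0,14,1)
cv2.imwrite('pics/s2.png',big[:,:,::-1])
E
```

```text
[0.51912061 0.26884604 0.22809705]
[[341.6 239.9]
 [341.  249.2]
 [343.2 215.8]]
```

View pics/s2.png

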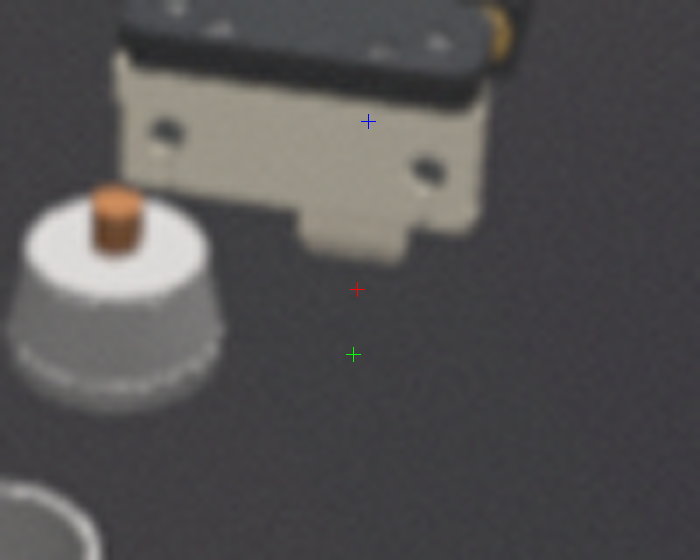

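The side view shows the fingertips near (352,260) in the crop, about 1 cm or more above the reported TCP (357,290). The wrist picture agrees. So the real tips are roughly 14 mm behind the reported TCP, and the jaws closed above the press. I'll grasp lower.

Emit:
{"api": "move_arm", "payload": {
  "series": [
    [-2,-0.4,0,0,0,0],
    [-2,-0.4,0,0,0,0],
    [-1.85,-0.4,-2,0,0,0],
    [0,0,-4,0,0,0],
    [0,0,-4,0,0,0],
    [0,0,-4,0,0,0],
    [0,0,-3,0,0,0],
    [0,0,-1.2,0,0,0]
  ],
  "grip": 0.5
}}

```text
clock: 20.0
position: [0.4596, 0.2557, 0.0434]
ee_rot: [3.139, -0.012, -0.005]
force: [-0.5, -1.5, 0.3]
width: 0.496
```

Emit:
{"api": "move_arm", "payload": {
  "series": [
    [0,0,-0.9,0,0,0],
    [0,0,0,0,0,0],
    [0,0,0,0,0,0]
  ]
}}

```text
clock: 20.3
position: [0.4621, 0.2574, 0.0381]
ee_rot: [-3.141, 0.012, -0.002]
force: [0.4, 0.4, -0.3]
width: 0.501
```

Emit:
{"api": "move_arm", "payload": {
  "series": [
    [0,0,0,0,0,0],
    [0,0,0,0,0,0],
    [0,0,0,0,0,0],
    [0,0,0,0,0,0],
    [0,0,0,0,0,0],
    [0,0,0,0,0,0],
    [0,0,0,0,0,0],
    [0,0,0,0,0,0]
  ],
  "grip": 0
}}

```text
clock: 21.1
position: [0.4613, 0.2567, 0.0368]
ee_rot: [3.141, -0.012, -0.0]
force: [-0.1, -0.5, -0.6]
width: 0.123
```

Width 0.123, about 11–12 mm, so it's properly held. I'll lift and bring it toward the brewer.

Emit:
{"api": "move_arm", "payload": {
  "series": [
    [0,0,1,0,0,0],
    [0,0,3,0,0,0],
    [0,0,5,0,0,0],
    [0,0,4.5,0,0,0],
    [1,0.3,2.5,0,0,0],
    [2.5,0.4,0,0,0,0],
    [2.5,0.4,0,0,0,0],
    [0,0,0,0,0,0]
  ]
}}

```text
clock: 21.9
position: [0.5243, 0.2675, 0.1976]
ee_rot: [-3.141, 0.016, -0.003]
force: [0.5, 0.9, -0.9]
width: 0.124
```

Emit:
{"api": "move_arm", "payload": {
  "series": [
    [0,0,0,0,0,0],
    [0,0,0,0,0,0]
  ]
}}

```text
clock: 22.1
position: [0.5203, 0.2679, 0.197]
ee_rot: [3.141, -0.011, -0.001]
force: [-0.2, -0.6, -0.8]
width: 0.123
```

```bash
python3 - <<'E'
from h import *
c=cam('wrist');st=c['st'];print(st['position'],st['ee_rot'],st['width'],st['force'],st['clock']);save(c,'w11.png',(200,60,220,240,2.5))
print('brewer',loc(c,'wrist','brewer',z0=.080))
i=c['img'].astype(int);z0=st['position'][2]-.037
e=proj(c,[[st['position'][0],st['position'][1],z0+.005]])[0];print('exp disc',e)
m=(i.min(2)>120);x,y=e.astype(int);k=np.zeros_like(m);k[y-45:y+45,x-45:x+45]=1;m&=k
print('disc',tip(c,m,z0+.005))
E
```

```text
[0.52034397 0.26792497 0.19699839] [ 3.14148640e+00 -1.10405227e-02 -1.16780879e-03] 0.12291659085100108 [-0.21456413 -0.57670462 -0.77048059] 22.1
brewer [(0.71, array([0.6081, 0.2709]), 'bad/area', 293, 9164, 'rect', array([254.,  68., 106., 111.]))]
exp disc [309.47606727 262.96445468]
disc (array([0.5239, 0.2673]), 0.0178)
```

View pics/w11.png

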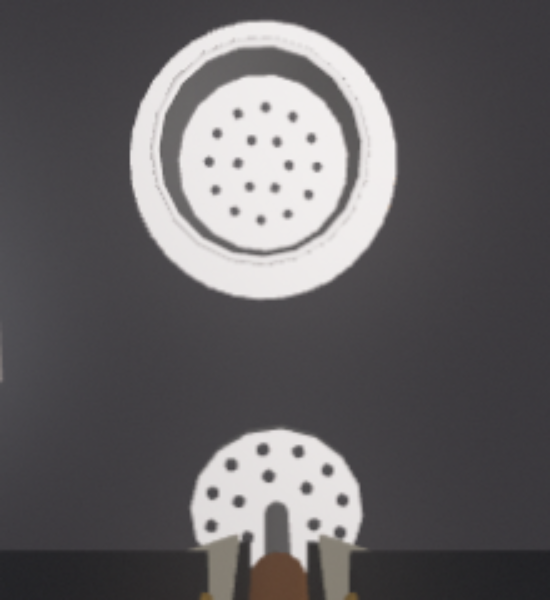

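The press is held upright: disc top at raw row 232, columns 276–345. The brewer is at about (305,123).

```bash
python3 - <<'E'
from h import *
from scipy.optimize import least_squares
c=cam('wrist');st=c['st'];i=c['img'].astype(int);z0=st['position'][2]-.037;print(st['position'])
m=(i.min(2)>120)
p=[(x,225+np.nonzero(m[225:270,x])[0].min()-.5) for x in range(279,343,2)]
P=ray(c,p,z0+.005)[:,:2]
s=least_squares(lambda v:np.hypot(*(P-v[:2]).T)-.022,[.52,.268]);print('disc',s.x.round(4),np.abs(s.fun).max().round(4))
print('brewer',loc(c,'wrist','brewer',z0=.080))
E
```

```text
[0.52049998 0.26785788 0.19706264]
disc [0.5192 0.2674] 0.0005
brewer [(0.72, array([0.608, 0.271]), 'bad/area', 281, 9145, 'rect', array([252.,  69., 108., 111.]))]
```

Emit:
{"api": "move_arm", "payload": {
  "series": [
    [3,0.1,0,0,0,0],
    [3,0.1,0,0,0,0],
    [2,0.1,0,0,0,0],
    [0.9,0.05,0,0,0,0],
    [0,0,-1,0,0,0],
    [0,0,-1,0,0,0],
    [0,0,0,0,0,0],
    [0,0,0,0,0,0]
  ]
}}

```text
clock: 23.1
position: [0.6092, 0.2714, 0.1765]
ee_rot: [3.141, -0.011, -0.002]
force: [0.1, 0.5, -0.6]
width: 0.123
```

Emit:
{"api": "move_arm", "payload": {
  "series": [
    [0,0,-0.6,0,0,0],
    [0,0,-0.6,0,0,0],
    [0,0,-0.8,0,0,0],
    [0,0,-0.8,0,0,0],
    [0,0,-0.8,0,0,0],
    [0,0,-0.8,0,0,0],
    [0,0,0,0,0,0]
  ]
}}

```text
clock: 23.8
position: [0.6096, 0.2708, 0.1312]
ee_rot: [3.14, -0.012, -0.003]
force: [-0.3, 0.5, -1.0]
width: 0.12
```

Emit:
{"api": "move_arm", "payload": {
  "series": [
    [0,0,-0.3,0,0,0],
    [0,0,-0.2,0,0,0],
    [0,0,-0.1,0,0,0],
    [0,0,0,0,0,0]
  ]
}}

```text
clock: 24.2
position: [0.6104, 0.2713, 0.1269]
ee_rot: [-3.142, 0.012, -0.0]
force: [-0.0, 0.3, -0.6]
width: 0.121
```

Emit:
{"api": "move_arm", "payload": {
  "series": [
    [0,0,-0.1,0,0,0],
    [0,0,-0.1,0,0,0],
    [0,0,0,0,0,0]
  ]
}}

```text
clock: 24.5
position: [0.6107, 0.2718, 0.1257]
ee_rot: [-3.141, 0.012, -0.002]
force: [-0.9, -0.2, 4.8]
width: 0.124
```

Contact is 5 N at the expected depth. I'll release, go up, and head to the lid.

Emit:
{"api": "move_arm", "payload": {
  "series": [
    [0,0,0,0,0,0],
    [0,0,0,0,0,0],
    [0,0,0,0,0,0],
    [0,0,0,0,0,0],
    [0,0,2,0,0,0],
    [0,0,4,0,0,0],
    [-1,0,4,0,0,0],
    [-1,-2,0,0,0,0]
  ],
  "grip": 0.5
}}

```text
clock: 25.3
position: [0.5917, 0.2562, 0.2308]
ee_rot: [-3.135, 0.006, -0.012]
force: [0.8, 1.2, 0.7]
width: 0.5
```

Emit:
{"api": "move_arm", "payload": {
  "series": [
    [0,-4,0,0,0,0],
    [0,-4.5,0,0,0,0],
    [0,-4.5,0,0,0,0],
    [0,-4.5,0,0,0,0],
    [0,-4.5,0,0,0,0],
    [0,-4,0,0,0,0],
    [0,0,0,0,0,0],
    [0,0,0,0,0,0]
  ]
}}

```text
clock: 26.1
position: [0.5903, -0.0099, 0.2248]
ee_rot: [3.142, -0.016, -0.0]
force: [-0.8, 0.5, 0.2]
width: 0.503
```

```bash
python3 - <<'E'
from h import *
c=cam('wrist');st=c['st'];print(st['position'],st['ee_rot'],st['width'],st['clock']);save(c,'w12.png')
print('lid',loc(c,'wrist','lid'));print('brewer',loc(c,'wrist','brewer',z0=.08))
E
```

```text
[ 0.59029649 -0.00989029  0.22478095] [ 3.14150518e+00 -1.64040557e-02 -2.53145173e-04] 0.5034022814651381 26.1
lid [(0.86, array([ 0.6391, -0.0073]), 'bad/area', 184, 3207, 'rect', array([276., 138.,  64.,  62.]))]
brewer [(0.68, array([0.6081, 0.2716]), 'bad/area', 71, 4416, 'rect', array([  2., 166.,  60.,  89.]))]
```

View pics/w12.png

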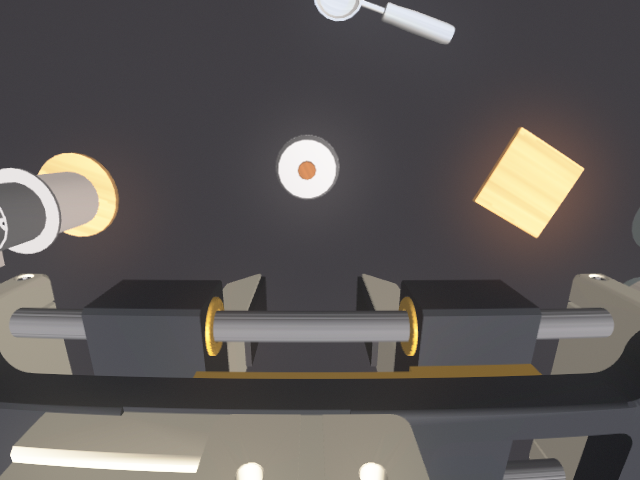

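The lid stands at (307,167), knob at (306,171), with the spoon and square coaster clear of it.

```bash
python3 - <<'E'
from h import *
c=cam('wrist');st=c['st'];i=c['img'].astype(int);print(st['position'])
g=(i[...,0]-i[...,2]>50);g[:150]=0;g[195:]=0;g[:,:280]=0;g[:,335:]=0
print('knob',tip(c,g,.060))
w=(i.min(2)>150);w[:125]=0;w[210:]=0;w[:,:265]=0;w[:,350:]=0
print('cap top',tip(c,w,.042))
E
```

```text
[ 0.59034774 -0.00686153  0.22492553]
knob (array([ 0.6398, -0.0071]), 0.0082)
cap top (array([ 0.6396, -0.0073]), 0.0296)
```

Emit:
{"api": "move_arm", "payload": {
  "series": [
    [2,0.1,-3,0,0,0],
    [1.8,0.1,-4,0,0,0],
    [1,0.05,-4,0,0,0],
    [0,0,-3,0,0,0],
    [0,0,-2,0,0,0],
    [0,0,0,0,0,0],
    [0,0,0,0,0,0]
  ]
}}

```text
clock: 27.0
position: [0.6386, -0.0051, 0.0653]
ee_rot: [-3.141, 0.01, 0.0]
force: [0.6, 0.1, 0.4]
width: 0.499
```

Adjust by +1 mm in x and −2 mm in y, then go down to TCP 0.033.

Emit:
{"api": "move_arm", "payload": {
  "series": [
    [0.1,-0.2,-1,0,0,0],
    [0,0,-1,0,0,0],
    [0,0,-0.7,0,0,0],
    [0,0,-0.5,0,0,0],
    [0,0,0,0,0,0],
    [0,0,0,0,0,0]
  ]
}}

```text
clock: 27.6
position: [0.6394, -0.0081, 0.0329]
ee_rot: [-3.141, 0.012, 0.0]
force: [-0.5, -0.1, 0.0]
width: 0.502
```

Emit:
{"api": "move_arm", "payload": {
  "series": [
    [0,0,0,0,0,0],
    [0,0,0,0,0,0],
    [0,0,0,0,0,0],
    [0,0,0,0,0,0],
    [0,0,0,0,0,0],
    [0,0,0,0,0,0],
    [0,0,0,0,0,0],
    [0,0,0,0,0,0]
  ],
  "grip": 0,
  "force": 25
}}

```text
clock: 28.4
position: [0.6394, -0.0082, 0.0329]
ee_rot: [-3.142, 0.012, -0.0]
force: [0.7, 0.6, 1.0]
width: 0.183
```

Emit:
{"api": "move_arm", "payload": {
  "series": [
    [0,0,1,0,0,0],
    [0,0,3,0,0,0],
    [0,0,5,0,0,0],
    [-1,0,5,0,0,0],
    [-2,1,4,0,0,0],
    [-2,3,0,0,0,0],
    [-2,4,0,0,0,0],
    [-1.4,4.5,0,0,0,0]
  ]
}}

```text
clock: 29.2
position: [0.5546, 0.1166, 0.2131]
ee_rot: [3.141, -0.016, 0.002]
force: [-0.3, 1.2, -1.5]
width: 0.189
```

Emit:
{"api": "move_arm", "payload": {
  "series": [
    [0,4.5,0,0,0,0],
    [0,4.5,0,0,0,0],
    [0,4,0,0,0,0],
    [0,2.4,0,0,0,0],
    [0,0,0,0,0,0],
    [0,0,0,0,0,0],
    [0,0,0,0,0,0]
  ]
}}

```text
clock: 29.9
position: [0.556, 0.2691, 0.212]
ee_rot: [3.14, -0.015, 0.0]
force: [-0.0, -0.3, -0.5]
width: 0.186
```

```bash
python3 - <<'E'
from h import *
c=cam('wrist');st=c['st'];print(st['position'],st['ee_rot'],st['width'],st['force'],st['clock']);save(c,'w13.png',(160,40,320,320,1.8))
print('brewer',loc(c,'wrist','brewer',z0=.08));print('press',loc(c,'wrist','press',z0=.089));print('lid',loc(c,'wrist','lid',z0=st['position'][2]-.0335))
E
```

```text
[0.55595431 0.26911287 0.21204158] [ 3.14037685e+00 -1.48952688e-02  3.27943471e-04] 0.18608913778318256 [-0.03104846 -0.31463296 -0.52019724] 29.9
brewer [(0.84, array([0.6075, 0.2714]), 'bad/area', 2736, 5076, 'rect', array([259., 120.,  98.,  93.]))]
press [(0.64, array([0.6089, 0.2709]), 'bad/area', 204, 2052, 'rect', array([281., 144.,  51.,  52.]))]
lid [(0.78, array([0.5563, 0.268 ]), 'bad/area', 4962, 7884, 'rect', array([253., 209., 118., 102.]))]
```

View pics/w13.png

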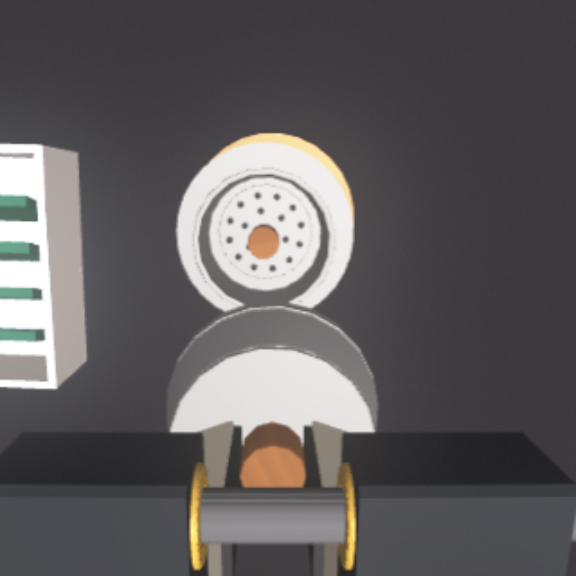

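The press lies flat in the brewer, centred, with its grip upright at (263,241) in the crop. The lid is held level with its front edge at crop row 306. I'll fit the lid's front arc.

```bash
python3 - <<'E'
from h import *
from scipy.optimize import least_squares
c=cam('wrist');st=c['st'];g=cv2.GaussianBlur(cv2.cvtColor(c['img'],7),(3,3),0).astype(int);z0=st['position'][2]-.0335;print(st['position'])
m=outline_of('wrist','lid')[0]['mask']
xs=[x for x in range(258,366,3)]
p=[(x,np.nonzero(m[:,x])[0].min()-.5) for x in xs if m[:,x].any()]
P=ray(c,p,z0)[:,:2]
for r in(.036,None):
    f=(lambda v:np.hypot(*(P-v[:2]).T)-(r or v[2]))
    s=least_squares(f,[.55,.268,.036],loss='soft_l1',f_scale=.0005);print('lid',s.x.round(4),np.abs(f(s.x)).max().round(4))
print('hand',ray(c,[[160+272.5/1.8,40+306/1.8]],z0)-[.036,0,0], ray(c,[[160+167.5/1.8,260],[160+377.5/1.8,260]],z0))
E
```

```text
[0.55592078 0.2695305  0.21201417]
lid [0.5557 0.2685 0.036 ] 0.0006
lid [0.5561 0.2685 0.0357] 0.0005
hand [[0.55369863 0.26797477 0.17851417]] [[0.55778219 0.30553615 0.17851417]
 [0.55700912 0.23100425 0.17851417]]
```

Emit:
{"api": "move_arm", "payload": {
  "series": [
    [2,0.1,0,0,0,0],
    [2,0.1,0,0,0,0],
    [1.25,0.1,0,0,0,0],
    [0,0,-1,0,0,0],
    [0,0,-1.2,0,0,0],
    [0,0,-1,0,0,0],
    [0,0,-0.6,0,0,0],
    [0,0,0,0,0,0]
  ]
}}

```text
clock: 31.0
position: [0.607, 0.2734, 0.1725]
ee_rot: [3.14, -0.011, -0.003]
force: [-0.7, -0.1, -0.1]
width: 0.186
```

Emit:
{"api": "move_arm", "payload": {
  "series": [
    [0,0,-0.4,0,0,0],
    [0,0,-0.4,0,0,0],
    [0,0,-0.3,0,0,0],
    [0,0,-0.3,0,0,0],
    [0,0,0,0,0,0]
  ]
}}

```text
clock: 31.5
position: [0.6079, 0.2737, 0.1594]
ee_rot: [3.141, -0.012, -0.001]
force: [-0.2, 0.1, -0.1]
width: 0.179
```

Emit:
{"api": "move_arm", "payload": {
  "series": [
    [0,0,-0.1,0,0,0],
    [0,0,-0.1,0,0,0],
    [0,0,0,0,0,0]
  ]
}}

```text
clock: 31.8
position: [0.6083, 0.274, 0.1586]
ee_rot: [-3.141, 0.012, -0.001]
force: [-0.9, 0.2, 3.4]
width: 0.187
```

Emit:
{"api": "move_arm", "payload": {
  "series": [
    [0,0,-0.1,0,0,0],
    [0,0,0,0,0,0]
  ]
}}

```text
clock: 32.0
position: [0.6088, 0.2742, 0.1585]
ee_rot: [-3.141, 0.012, -0.003]
force: [-1.3, -2.5, 9.8]
width: 0.182
```

Contact is at lid height 0.125 (0.124 expected), so it's seated. I'll release and retreat.

Emit:
{"api": "move_arm", "payload": {
  "series": [
    [0,0,0,0,0,0],
    [0,0,0,0,0,0],
    [0,0,0,0,0,0],
    [0,0,0,0,0,0],
    [0,0,2,0,0,0],
    [0,0,4,0,0,0],
    [-2,0,4,0,0,0],
    [-4,0,1,0,0,0]
  ],
  "grip": 0.5
}}

```text
clock: 32.8
position: [0.551, 0.2744, 0.2707]
ee_rot: [-3.138, 0.017, -0.009]
force: [-0.5, 0.5, 0.2]
width: 0.499
```

Emit:
{"api": "move_arm", "payload": {
  "series": [
    [-3,0,0,0,0,0],
    [-3,0,0,0,0,0],
    [0,0,0,0,0,0],
    [0,0,0,0,0,0]
  ]
}}

```text
clock: 33.2
position: [0.488, 0.2738, 0.2673]
ee_rot: [3.141, -0.011, 0.001]
force: [1.5, 0.9, 0.1]
width: 0.501
```

```bash
python3 - <<'E'
from h import *
c=cam('wrist');st=c['st'];print(st['position'],st['clock'])
print('lid',loc(c,'wrist','lid',z0=.124),loc(c,'wrist','cup',z0=.008))
w=c['img'][20:220,190:440]
c=cam('side');s=c['img'][190:390,190:440]
cv2.imwrite('pics/fin.png',cv2.resize(np.vstack([w,s]),None,fx=1.48,fy=1.48,interpolation=2)[:,:,::-1])
print('lid side',loc(c,'side','lid',z0=.124))
for th in('tall_jar','short_jar','spoon'):
    o=outline_of('side',th);print(th,o[0]['rect'] if o else None)
E
```

```text
[0.48797991 0.27376937 0.26726793] 33.2
lid [(0.93, array([0.6087, 0.2729]), 'bad/area', 181, 6378, 'rect', array([268.,  40.,  85.,  92.]))] []
lid side [(0.85, array([0.6106, 0.2734]), 'bad/area', 96, 1365, 'rect', array([269., 253.,  41.,  44.]))]
tall_jar None
short_jar [391.9, 143.6, 21.5, 38.7]
spoon [232.5, 204.9, 41.5, 30.7]
```

View pics/fin.png

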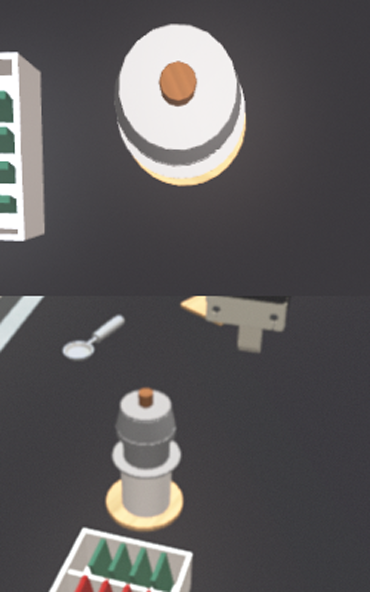

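The stack stands level on the coaster in both views: cup, brewer with its flange on the rim, and the lid over the chamber. The arm is clear, so I'm handing in.

```bash
python3 -c "
from h import *
print(workorder.sign_off(),monitor.observe()['clock'])"
```

```text
the job is handed in; nothing more can be done
the job is handed in; nothing more can be done
```

The filter coffee is set up on the round coaster in the order you asked: cup, brewer, press, lid. I handed it in at about 33 s of robot time, with everything let go and the arm clear.

- **Final views:** the wrist and side pictures show the stack standing level. The lid fits at its seated height to within about 2 mm of the brewer's axis. The press was seen flat inside the brewer before the lid went on.
- **Seating:** each piece touched down at its expected seated height, with about 5–12 N of contact force.
- **Off-centre cup:** the cup sits about 4 mm from the middle of the coaster. I left it there.
- **Missed press grasp:** the first try closed above the press without moving it. The real fingertips sit about 14 mm behind the reported tool point, not 19 mm ahead as stated. I grasped lower and it held.
- **Bystanders:** the short jar and spoon were found again where they began. The sachet box looked undisturbed. The last check did not find the tall jar, which the arm probably hid; the arm did not work near it.

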